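Store toppled bottles under the flush hatch

TASK

Put the toppled white square bottles (two or three) away in the storage well: flip up the recessed ring pull of its flush hatch while the hatch is still shut, lift the hatch by it until it stands open, and stand every bottle upright in the well, each in a cell of its own. Then shut the hatch flush without slamming it and fold the ring pull down flat into its recess; leave the other things on the bench where they are.

Things in the scene. Friction and masses are not known exactly. Their poses are not given: they have to be found in the camera images.
- well: the storage well: a fixed white box standing on the bench, 210 (its x) x 290 (its y) x 135 mm high, with a 150 x 230 mm opening in the middle of its top and an inner floor 5 mm above the bench that carries three cells side by side. Origin: centre of its underside; x points to the hinged side (away from the robot, give or take 0.25 rad), z up
- hatch (a joint): angle of the metal hatch (146 x 226 x 12 mm, 0.3 kg) that closes the well's opening flush: 0 = shut, 1.65 = end stop, just past upright. It turns about the well's y axis at the far edge of the opening: the robot-side edge rises, and the outer face then looks away from the robot. Stiff damped hinge (0.35 N m friction): the hatch stays where it is left
- ring (a joint): angle of the D-shaped steel ring pull against the hatch: 0 = folded flat in its recess, 1.57 = square to the hatch, 1.65 = end stop. Slightly stiff (0.04 N m): it stays where it is left. Its axis is parallel to the well's y axis and lies 20 mm from the hatch's robot-side edge; the folded ring points from there to the hinge
- hatch_hinge (a point): point on the hatch's hinge axis, in the middle of the far edge of the opening, at the height of the box's top; at x = 75, y = 0, z = 135 mm in the well's frame
- ring_pivot (a point): middle of the ring pull's own axis, on the hatch: 128 mm from the hinge axis and 5.5 mm below the hatch's outer face; moves with the hatch
- ring_bar (a point): middle of the ring pull's free cross bar (round, 9 mm thick, 56 mm long, parallel to the hinge axis), 50 mm from the ring's axis. Folded, its top is 1 mm below the hatch's face, in a recess 15 mm deep, 80 mm wide, free for 34 mm on the hinge side of the bar and 45 mm (47 mm wide) inside the ring: pinch it from above with fingers closing along the well's x and swing it up about the ring's axis
- cell_0 (a point): centre of the floor of the well's left cell (seen from the robot): 74 x 74 mm between thin upright partitions 60 mm high; in the well's frame x = -8, y = 77, z = 5 mm; the partitions' tops lie 70 mm below the box's top
- cell_1 (a point): centre of the floor of the well's middle cell (seen from the robot): 74 x 74 mm between thin upright partitions 60 mm high; in the well's frame x = -8, y = 0, z = 5 mm; the partitions' tops lie 70 mm below the box's top
- cell_2 (a point): centre of the floor of the well's right cell (seen from the robot): 74 x 74 mm between thin upright partitions 60 mm high; in the well's frame x = -8, y = -77, z = 5 mm; the partitions' tops lie 70 mm below the box's top
- bottle_a: a white reagent bottle, 50 x 50 mm square, 68 mm to the shoulder, with a round grey cap 34 mm across from 74 to 100 mm up; about 0.15 kg, 100 mm tall; at the start lying on one side. Origin: its middle, 50 mm above its underside; z points out of the cap. May be absent
- bottle_a_cap (a point): centre of the top of bottle_a's cap, 50 mm from its origin along its z
- bottle_b: a white reagent bottle, 50 x 50 mm square, 68 mm to the shoulder, with a round grey cap 34 mm across from 74 to 100 mm up; about 0.15 kg, 100 mm tall; at the start lying on one side. Origin: its middle, 50 mm above its underside; z points out of the cap. May be absent
- bottle_b_cap (a point): centre of the top of bottle_b's cap, 50 mm from its origin along its z
- bottle_c: a white reagent bottle, 50 x 50 mm square, 68 mm to the shoulder, with a round grey cap 34 mm across from 74 to 100 mm up; about 0.15 kg, 100 mm tall; at the start lying on one side. Origin: its middle, 50 mm above its underside; z points out of the cap. May be absent
- bottle_c_cap (a point): centre of the top of bottle_c's cap, 50 mm from its origin along its z
- tally_counter: bystander: round grey tally counter, 53 mm across, 18 mm high, loose; origin at its underside
- sticky_pad: bystander: yellow pad of sticky notes, 78 x 78 x 12 mm, loose; origin at its underside
- marker_black: bystander: black marker pen, 142 mm long, 16 mm thick, lying loose; origin at its underside

How it is judged:
On the way, in this order (a step that is already met when the one before it is completed fails the run):
1. the ring pull is flipped up (over 1.2 rad) while the hatch is still shut (value of joint ring above 1.2 rad and value of joint hatch below 0.1 rad), for 0.2 s.
2. the hatch stands open (over 1.25 rad) (value of joint hatch above 1.25 rad), for 0.2 s.
3. every bottle stands upright on the floor of its own cell in the well, the hatch still open (x of bottle_a in the frame of well between -0.045 and 0.029 m and y of bottle_a in the frame of well between -0.115 and 0.115 m and z of each of bottle_a, bottle_b, bottle_c in the frame of well below 0.07 m and z of each of bottle_a_cap, bottle_b_cap, bottle_c_cap in the frame of well above 0.095 m and angle between each of bottle_a, bottle_b, bottle_c's own z axis and vertical below 0.15 rad and linear speed of each of bottle_a, bottle_b, bottle_c below 0.03 m/s and x of bottle_b in the frame of well between -0.045 and 0.029 m and y of bottle_b in the frame of well between -0.115 and 0.115 m and x of bottle_c in the frame of well between -0.045 and 0.029 m and y of bottle_c in the frame of well between -0.115 and 0.115 m and value of joint hatch above 1 rad), for 0.3 s.
At the end, for the whole second after the job is handed in: every bottle present stands upright (within 0.15 rad, cap up) at rest on the floor of a cell in the well, the hatch is shut (under 0.06 rad) and the ring pull is folded flat (under 0.25 rad) (x of bottle_a in the frame of well between -0.045 and 0.029 m and y of bottle_a in the frame of well between -0.115 and 0.115 m and z of each of bottle_a, bottle_b, bottle_c in the frame of well below 0.07 m and z of each of bottle_a_cap, bottle_b_cap, bottle_c_cap in the frame of well above 0.095 m and angle between each of bottle_a, bottle_b, bottle_c's own z axis and vertical below 0.15 rad and linear speed of each of bottle_a, bottle_b, bottle_c below 0.03 m/s and x of bottle_b in the frame of well between -0.045 and 0.029 m and y of bottle_b in the frame of well between -0.115 and 0.115 m and x of bottle_c in the frame of well between -0.045 and 0.029 m and y of bottle_c in the frame of well between -0.115 and 0.115 m and value of joint hatch below 0.06 rad and value of joint ring below 0.25 rad); the robot touches nothing.
It fails at once if the hatch slams: it falls or is driven shut faster than 3 rad/s (velocity of joint hatch below -3 rad/s).
It fails at once if a bystander (tally counter, sticky pad, marker) is shoved more than 40 mm (distance of any of tally_counter, sticky_pad, marker_black from where it was at the start of the episode above 0.04 m).
Of bottle_a, bottle_b, bottle_c only 2 to 3 are there at a start; the rules pass over those that are not, and their reading is None.
At some moment in a run one of bottle_a, bottle_b, bottle_c may be knocked a few centimetres aside while the robot is not near it.
Once in a run the grip may slacken for a moment while it holds something.
It also fails if it takes over 210 s, if anything falls off the work surface, if the arm or the gripper's body presses on something with over 40 N, if the wrist force passes 120 N, or if a joint passes its speed limit or range.

ROBOT

A 7-joint arm with a two-finger parallel gripper is mounted at the origin on a cart in front of the work surface, level with it; the furniture and walls round the work are solid. World frame = base frame: x ahead of the robot, y to its left, z up, the work surface at z = 0. Lengths are in m, angles in rad, forces in N, time in s.
With the tool pointing down it reaches from about 0.4 to 0.875 m from the base axis. Payload 6.5 kg.
Tool frame: the origin (TCP) lies at the very end of the fingers, on their centre line; the grasp point (between the pads) lies 19 mm behind it; z points along the fingers, y is the line along which they close (so a half turn about z gives the same grasp; the last joint's range is limited). The gripper opens to 88 mm and grips with 3 to 60 N. Pads are 18 mm wide; open, the fingers measure 123 mm over their backs; the gripper's body (75 mm by 187 mm) begins 45 mm behind the grasp point.
Start: joints at [-1.381, 0.536, -0.004, 1.538, 0.003, 1.067, -0.071], TCP at [0.164, 0.629, 0.239] pointing down, gripper open.
Joint ranges: [-2.7, 2.7], [-0.37, 2.16], [-1.27, 1.26], [0.24, 2.4], [-1.31, 4.45], [0.19, 1.91], [-2.76, 2.76]. Speed limits (rad/s): [2.39, 2.39, 3.14, 3.14, 3.14, 3.14, 3.14].

INTERFACE

Orientations are given as a unit quaternion [x, y, z, w].
In Python, from plant import robot, cams, claw gives the robot as it stands (robot), with the cameras (cams) and the gripper (claw). Calls block until the motion is done:
- robot.reach(position, orientation): joint-space move of the TCP to a pose.
- robot.movel(position, feed=0.15, rot=None, contact_N=None): straight line of the TCP; rot=None keeps the orientation; feed is the mean speed in m/s. With contact_N (N) it stops when the force on the tool has changed by that much, and returns True; else False.
- robot.move_j(angles): joint-space move.
- claw.set_gripper(opening, newtons=None): opening from 0.0 (shut) to 1.0 (fully open); newtons is the grip in N (None keeps the last); returns when the fingers have stopped.
- robot.hold(seconds).
- robot.solve_ik(position, orientation): joint angles nearest the present ones, or None.
- cams.camera(name): name is "scene" or "top" or "wrist"; returns a dict with "image" (480x640x3 uint8, blue, green, red), "range_z" (480x640 float32, m along the optical axis (not along the pixel's ray), 0 where there is no reading), "camera_matrix" (3x3 intrinsics, pixels), "rvec" (rotation vector, rad) and "tvec" (3), from world to camera coordinates, as OpenCV has them; the wrist camera has in their place "mount" (4x4, takes a point from camera to tool coordinates, whose origin is the TCP and whose axes are the flange's). Camera axes: x right, y down, z forward; pixel columns grow to the right and rows downward; lengths in m; the calibration is good to about 2 mm. A picture is of the moment at which its call begins: read the wrist's pose just before it.
A pose or a line that the arm cannot do raises robot.PlanningError and nothing moves.
- robot.job_done(): hands the job in; it is judged then, once.
Readings, each from a call of its own:
- robot.current_time_s(): time.
- robot.current_qpos(): joint angles.
- robot.current_qvel(): joint speeds.
- robot.current_joint_torque(): joint torques, N m.
- robot.current_ee_pos(): TCP position.
- robot.current_ee_rot(): TCP orientation.
- robot.current_wrist_force(): force on the tool from outside, world axes, zero at the start.
- robot.current_ft_torque(): the same for the moment, N m.
- robot.current_grip_width(): opening from 0.0 (shut) to 1.0 (fully open).
- robot.current_grasp_force(): force on a finger pad.
Only numpy, scipy, OpenCV 4.12 (cv2) and the standard library are available. Lean on these libraries where they do the work, as an engineer would, in place of code of your own. Each camera call takes 0.05 s, during which the arm holds its last target. There are 200 camera calls.

## Working session

There is one attempt and no reset: what is moved stays moved. The work goes in short steps, each a Python script; the robot and the scene stay as the last script left them, time stands still between calls to the robot, and variables do not carry over. Pictures are saved under pics/ and viewed, at most 14 in all, crops included, and the job is handed in when it is done.

```bash
ls; mkdir -p pics
cat > h.py <<'E'
import numpy as np, cv2
from plant import robot, cams, claw
from scipy.spatial.transform import Rotation as R
def shot(name, fn=None):
    if name=='wrist':
        p=np.array(robot.current_ee_pos()); q=R.from_quat(robot.current_ee_rot())
    c=cams.camera(name)
    if name=='wrist':
        M=np.array(c['mount']); T=np.eye(4); T[:3,:3]=q.as_matrix(); T[:3,3]=p; W=T@M
    else:
        r=cv2.Rodrigues(np.array(c['rvec'],float))[0]; t=np.array(c['tvec'],float).ravel()
        W=np.eye(4); W[:3,:3]=r.T; W[:3,3]=-r.T@t
    c['W']=W
    z=c['range_z']; K=np.array(c['camera_matrix']); v,u=np.mgrid[:480,:640]
    P=np.stack([(u-K[0,2])/K[0,0]*z,(v-K[1,2])/K[1,1]*z,z],-1)
    c['P']=P@W[:3,:3].T+W[:3,3]; c['P'][z<=0]=np.nan
    if fn: cv2.imwrite('pics/'+fn,c['image'])
    return c
E
python3 - <<'E'
from h import *
for n in('scene','top'):
    c=shot(n,n+'0.png'); np.save(n+'0.npy',c['P']); print(n,c['W'].round(3))
print(robot.current_time_s())
E
```

```text
pics
plant.py
scene [[ 0.987  0.116 -0.108  0.601]
 [ 0.157 -0.784  0.6   -0.588]
 [-0.015 -0.609 -0.793  0.901]
 [ 0.     0.     0.     1.   ]]
top [[ 0.013 -0.987  0.158  0.334]
 [-1.    -0.011  0.013 -0.003]
 [-0.011 -0.158 -0.987  1.286]
 [ 0.     0.     0.     1.   ]]
0.1
```

View pics/scene0.png

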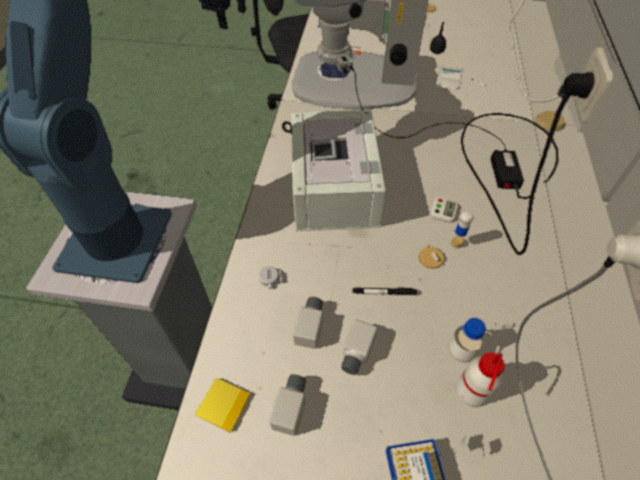

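View pics/top0.png

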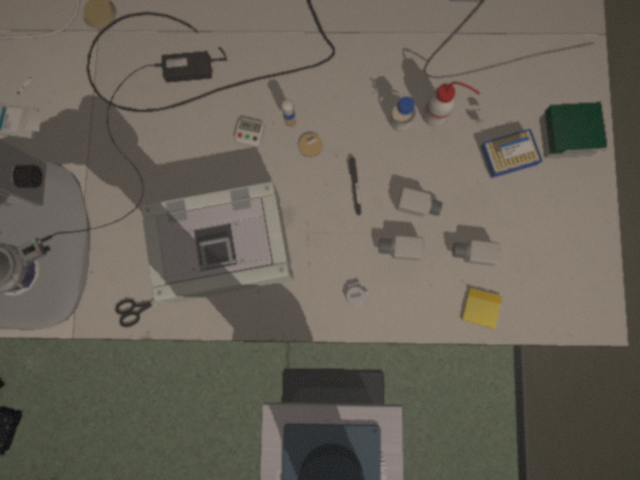

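The scene shows the well (top view, about px 215,245), three lying bottles (405,246), (478,250), (418,202), the marker (355,185), the counter (355,292) and the pad (482,308). Next I measure them from both depth views.

```bash
cat > m.py <<'E'
from h import *
def bottles(Ps):
    pass
E
python3 - <<'E'
import numpy as np, cv2
for n in('scene','top'):
    P=np.load(n+'0.npy'); z=P[...,2]
    ws=(P[...,0]>.25)&(P[...,0]<.95)&(P[...,1]>-.5)&(P[...,1]<.5)
    print(n,'table z',np.nanmedian(z[ws&(abs(z)<.02)]).round(4))
    for lo,hi,nm in((.12,.15,'well'),(.03,.06,'bottle'),(.009,.028,'low')):
        m=(ws&(z>lo)&(z<hi)).astype(np.uint8)
        k,l,st,c=cv2.connectedComponentsWithStats(m)
        for i in range(1,k):
            if st[i,4]<60: continue
            Q=P[l==i]; r=cv2.minAreaRect(Q[:,:2].astype(np.float32)*1000)
            print(nm,c[i].round(),st[i,4],'z',np.percentile(Q[:,2],[5,50,95]).round(4),'rect',np.round(r[0],1),np.round(r[1],1),round(r[2],1),'mean',Q.mean(0).round(3))
E
```

```text
scene table z -0.0012
well [336. 155.] 6891 z [0.128  0.1335 0.1362] rect [507.4 256.3] [210.  295.7] 11.4 mean [0.512 0.238 0.133]
well [488. 365.] 358 z [0.1253 0.1431 0.1458] rect [ 834.4 -242.8] [39.3 26.2] 76.4 mean [ 0.833 -0.247  0.14 ]
well [501. 369.] 66 z [0.1331 0.1435 0.1458] rect [ 855.6 -249.5] [27.8  8.1] 71.4 mean [ 0.854 -0.251  0.142]
bottle [502. 164.] 254 z [0.0302 0.0325 0.0359] rect [936.9 367.2] [ 27.2 119.7] 1.7 mean [0.938 0.368 0.033]
bottle [338. 218.] 677 z [0.0319 0.0452 0.0585] rect [535.3 115.1] [209.3   8.1] 11.4 mean [0.534 0.114 0.045]
bottle [309. 321.] 1011 z [0.0342 0.0475 0.0507] rect [ 510.4 -154.4] [101.1  50.7] 85.9 mean [ 0.511 -0.165  0.046]
bottle [359. 344.] 1140 z [0.0339 0.0474 0.0507] rect [ 613.8 -200.1] [101.1  50.3] 75.8 mean [ 0.615 -0.2    0.045]
bottle [465. 344.] 554 z [0.0334 0.0457 0.0545] rect [ 822.9 -164.8] [47.4 56.2] 58.1 mean [ 0.821 -0.168  0.045]
bottle [289. 405.] 1382 z [0.0351 0.0477 0.0509] rect [ 501.5 -325.7] [100.3  51. ] 83.9 mean [ 0.502 -0.335  0.046]
bottle [471. 393.] 240 z [0.0314 0.0452 0.0579] rect [ 829.
[... 3349 characters left out ...]
 [10.5 77.9] 6.9 mean [0.936 0.152 0.017]
low [432. 121.] 76 z [0.0103 0.0192 0.0271] rect [ 823.4 -234.7] [60.4 24.5] 63.0 mean [ 0.819 -0.234  0.019]
low [249. 131.] 637 z [0.0109 0.0156 0.0204] rect [790.5 209.4] [66.3 63. ] 77.8 mean [0.789 0.209 0.016]
low [499. 164.] 177 z [0.0095 0.0185 0.0271] rect [ 707.3 -408. ] [142.9  67.7] 71.5 mean [ 0.712 -0.392  0.019]
low [355. 185.] 324 z [0.0098 0.0138 0.0176] rect [658.3 -49.2] [140.9  17.7] 8.3 mean [ 0.659 -0.049  0.014]
low [355. 295.] 314 z [0.012  0.0175 0.0218] rect [396.4 -51.8] [45.3 44.5] 66.7 mean [ 0.397 -0.052  0.017]
low [482. 308.] 907 z [0.0093 0.0118 0.0155] rect [ 372.7 -342.5] [78.4 77.2] 75.5 mean [ 0.372 -0.343  0.012]
```

```bash
cat >> h.py <<'E'
WC=np.array([.507,.256,0.]); PSI=.2
WR=R.from_euler('z',PSI)
def w2(p): return WC+WR.apply(p)          # well -> world (m)
def toW(p): return WR.inv().apply(np.asarray(p)-WC)
def down(a):
    """tool down, closing line at world angle a; half turn chosen near present wrist"""
    out=[]
    for k in(0,np.pi):
        y=np.array([np.cos(a+k),np.sin(a+k),0]); z=np.array([0,0,-1.])
        out.append(R.from_matrix(np.stack([np.cross(y,z),y,z],1)).as_quat())
    return out
def go(p,a):
    best=None
    q0=np.array(robot.current_qpos())
    for q in down(a):
        s=robot.solve_ik(list(p),list(q))
        if s is not None:
            d=abs(np.array(s)-q0).max()
            if best is None or d<best[0]: best=(d,q)
    robot.reach(list(p),list(best[1]))
def bar(th,ph):
    """bar centre in well frame"""
    v=np.array([-.128+.05*np.cos(ph),-.0055+.05*np.sin(ph)])
    c,s=np.cos(th),np.sin(th)
    return np.array([.075+c*v[0]+s*v[1],0,.135-s*v[0]+c*v[1]])
def stat(): print('t',round(robot.current_time_s(),2),'ee',np.round(robot.current_ee_pos(),4),'F',np.round(robot.current_wrist_force(),1),'grip',round(robot.current_grip_width(),3),round(robot.current_grasp_force(),1))
def proj(c,p):
    q=np.linalg.inv(c['W'])@np.r_[p,1]; K=np.array(c['camera_matrix']); u=K@q[:3]; return (u[:2]/u[2]).round(1)
E
python3 - <<'E'
from h import *
print(bar(0,0),bar(0,1.45),bar(1.5,1.45))
claw.set_gripper(.27,20)
go([.2,.55,.30],PSI)if 0 else go(w2([-.03,0,.30]),PSI)
stat()
c=shot('wrist','w1.png'); np.save('w1.npy',c['P'])
for p in([-.003,0,.1295],[-.003,.028,.1295],[-.003,-.028,.1295],[-.053,0,.1295]): print(p,proj(c,w2(p)))
P=c['P'];Q=WR.inv().apply((P-WC).reshape(-1,3)).reshape(P.shape)
m=(abs(Q[...,1])<.01)
for x in np.arange(-.075,.08,.004):
    k=m&(abs(Q[...,0]-x)<.002)
    if k.any(): print(round(x,3),np.nanmedian(Q[k][:,2]).round(4),end=' | ')
E
```

```text
[-0.003   0.      0.1295] [-0.04697486  0.          0.17913565] [0.11039693 0.         0.25979135]
t 2.93 ee [0.4769 0.2517 0.2997] F [ 0.3  0.2 -0.5] grip 0.269 0.0
[-0.003, 0, 0.1295] [357.7 219.6]
[-0.003, 0.028, 0.1295] [358.8 183.5]
[-0.003, -0.028, 0.1295] [356.7 253.9]
[-0.053, 0, 0.1295] [293.1 219.4]
-0.075 0.1303 | -0.071 0.1349 | -0.067 0.1348 | -0.063 0.1338 | -0.059 0.1199 | -0.055 0.132 | -0.051 0.3622 | -0.047 0.3339 | -0.043 0.321 | -0.039 0.1198 | -0.035 0.1199 | -0.031 0.1199 | -0.027 0.1197 | -0.023 0.1198 | -0.019 0.3187 | -0.015 0.3298 | -0.011 0.3612 | -0.007 0.1372 | -0.003 0.1377 | 0.001 0.1201 | 0.005 0.1198 | 0.009 0.1198 | 0.013 0.1199 | 0.017 0.1197 | 0.021 0.1198 | 0.025 0.1199 | 0.029 0.1279 | 0.033 0.1346 | 0.037 0.1348 | 0.041 0.1347 | 0.045 0.1347 | 0.049 0.1347 | 0.053 0.1346 | 0.057 0.1348 | 0.061 0.1346 | 0.065 0.1348 | 0.069 0.1346 | 0.073 0.1318 | 0.077 0.1344 |
```

View pics/w1.png

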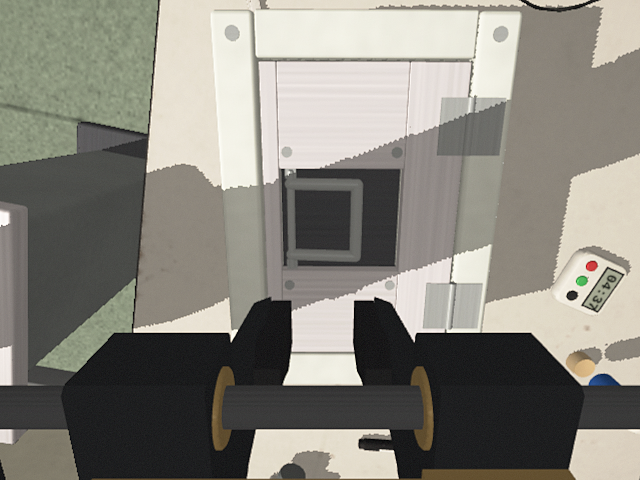

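The wrist view shows the D-ring folded in its dark recess. Its bar is at column ~355, rows 185–255, within about 2 mm of where I predicted it. I'll pinch it and flip it up.

```bash
cat >> h.py <<'E'
D=.0075   # tip below bar centre
def barpos(th,ph,d=None):
    return list(w2(bar(th,ph)-[.0015*np.cos(th),0,D if d is None else d]))
def swing(ths,phs,feed):
    for t,p in zip(ths,phs): robot.movel(barpos(t,p),feed=feed)
E
python3 - <<'E'
from h import *
go(w2([-.0045,0,.17]),PSI)
print(robot.movel(barpos(0,0),feed=.05,contact_N=6)); stat()
claw.set_gripper(0,15); stat()
n=8; swing([0]*n,np.linspace(.15,1.45,n),.05); stat()
robot.hold(.4)
c=shot('scene','s1.png')
cv2.imwrite('pics/s1c.png',cv2.resize(c['image'][60:260,240:440],(600,600)))
E
```

```text
False
t 4.68 ee [0.5028 0.2552 0.1223] F [-0.1  0.1 -0.2] grip 0.272 0.0
t 5.06 ee [0.5023 0.2551 0.122 ] F [-0.8  0.4 -0.1] grip 0.091 15.0
t 7.69 ee [0.4592 0.2464 0.1719] F [0.5 0.3 6.8] grip 0.094 15.0
```

View pics/s1c.png

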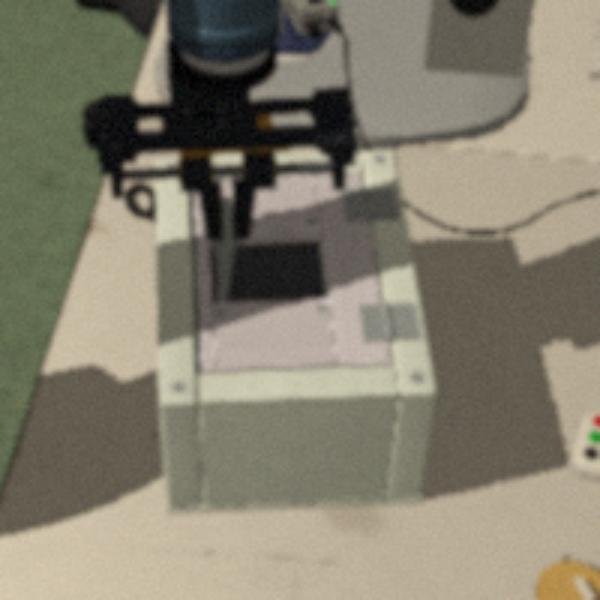

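The ring stands upright in the grip and the hatch is still shut. Next I lift the hatch.

Run:
```python
from h import *
claw.set_gripper(0,25)
n=12; ths=np.linspace(0,1.53,n+1)[1:]
for i,t in enumerate(ths):
    robot.movel(barpos(t,1.45),feed=.08)
    if i%3==2: stat()
robot.hold(.4); 
c=shot('scene','s2.png'); np.save('s2.npy',c['P'])
cv2.imwrite('pics/s2c.png',cv2.resize(c['image'][20:260,220:460],(600,600)))
```

```text
t 9.43 ee [0.4845 0.2515 0.214 ] F [-4.5  0.8  2.2] grip 0.088 25.0
t 10.51 ee [0.5233 0.2593 0.2438] F [-3.5  0.5  1. ] grip 0.089 25.0
t 11.58 ee [0.5706 0.2688 0.257 ] F [-2.1  0.6  0.7] grip 0.091 25.0
t 12.66 ee [0.6196 0.2788 0.2515] F [1.5 1.4 2.2] grip 0.086 25.0
```

View pics/s2c.png

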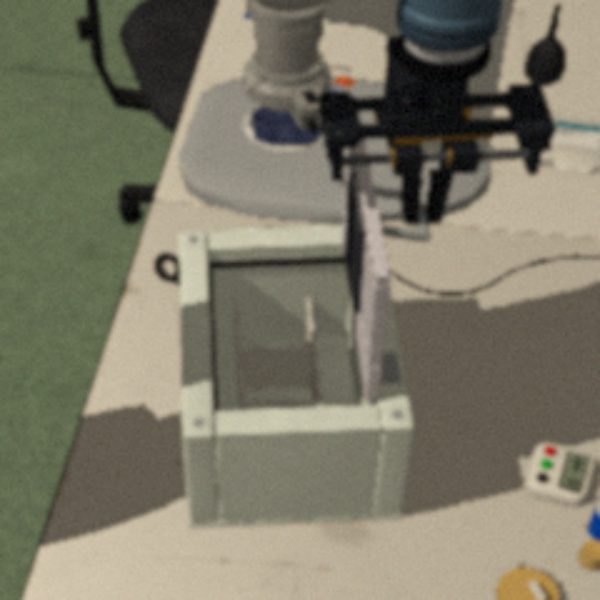

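The hatch stands upright with the ring held behind it. I'll release it and re-measure the bottles.

```bash
cat >> h.py <<'E'
def bottles():
    out=[]
    for n in('top','scene'):
        P=shot(n)['P']; z=P[...,2]
        m=((P[...,0]>.3)&(P[...,0]<.78)&(P[...,1]>-.5)&(P[...,1]<.08)&(z>.03)&(z<.065)).astype(np.uint8)
        k,l,st,_=cv2.connectedComponentsWithStats(m)
        for i in range(1,k):
            if st[i,4]<300: continue
            Q=P[l==i]; (c,s,a)=cv2.minAreaRect(Q[:,:2].astype(np.float32)*1000)
            if not(88<max(s)<112 and 42<min(s)<60): print('  odd',n,np.round(c),np.round(s));continue
            a=np.deg2rad(a if s[0]>s[1] else a+90); d=np.array([np.cos(a),np.sin(a)]); c=np.array(c)/1000
            t=(Q[:,:2]-c)@d
            zp,zm=np.median(Q[(t>.028)&(t<.05),2]),np.median(Q[(t<-.028)&(t>-.05),2])
            if zp>zm: d=-d
            out.append((n,c,d)); print(n,c.round(4),'cap dir',d.round(3),'z ends',zp.round(4),zm.round(4))
    return out
E
python3 - <<'E'
from h import *
claw.set_gripper(.27,20); p=robot.current_ee_pos()
robot.movel([p[0],p[1],.37],feed=.15); stat()
go([.42,.12,.36],0); bottles(); stat()
E
```

```text
t 14.48 ee [0.6179 0.2784 0.3688] F [0.  0.4 0.8] grip 0.267 0.0
  odd top [ 740. -420.] [ 88. 122.]
top [ 0.6137 -0.2   ] cap dir [-0.237 -0.972] z ends 0.0489 0.0388
top [ 0.5097 -0.1542] cap dir [0.061 0.998] z ends 0.0385 0.0487
top [ 0.5013 -0.3259] cap dir [0.109 0.994] z ends 0.0384 0.0492
scene [ 0.5109 -0.154 ] cap dir [0.084 0.997] z ends 0.0386 0.0477
scene [ 0.6137 -0.2   ] cap dir [-0.244 -0.97 ] z ends 0.0483 0.0381
scene [ 0.5017 -0.3258] cap dir [0.109 0.994] z ends 0.0385 0.0478
  odd scene [ 733. -394.] [84. 65.]
t 15.58 ee [0.4211 0.1209 0.3602] F [1.6 0.7 0.3] grip 0.269 0.0
```

```bash
cat >> h.py <<'E'
def pick(c,d,newtons=5,tip=.012):
    cap=c+.038*d; a=np.arctan2(d[1],d[0])+np.pi/2
    claw.set_gripper(.56,newtons)
    go([*cap,.12],a)
    if robot.movel([*cap,tip],feed=.08,contact_N=8): print('touched'); stat()
    claw.set_gripper(0,newtons); stat()
def upend(c,d,tip=.012,bmax=np.pi/2,n=10):
    E=c-.05*d; L=.088; r=np.hypot(L,.025); b0=np.arctan2(.025,L)
    for b in np.linspace(0,bmax,n+1)[1:]:
        q=E+d*r*np.cos(b0+b); z=r*np.sin(b0+b)-(.025-tip)
        robot.movel([*q,z],feed=.06)
E
python3 - <<'E'
from h import *
c,d=np.array([.510,-.1541]),np.array([.07,.997]); d/=np.linalg.norm(d)
go([.47,-.08,.25],0)
pick(c,d); upend(c,d); stat()
x=shot('scene'); cv2.imwrite('pics/s3c.png',cv2.resize(x['image'][220:400,230:430],(600,540)))
E
```

```text
t 19.56 ee [ 0.5128 -0.1161  0.0122] F [-0.9  0.3  1.6] grip 0.384 5.0
t 23.48 ee [ 0.5045 -0.2298  0.0749] F [ 1.2 -0.7 -1.3] grip 0.379 5.3
```

View pics/s3c.png

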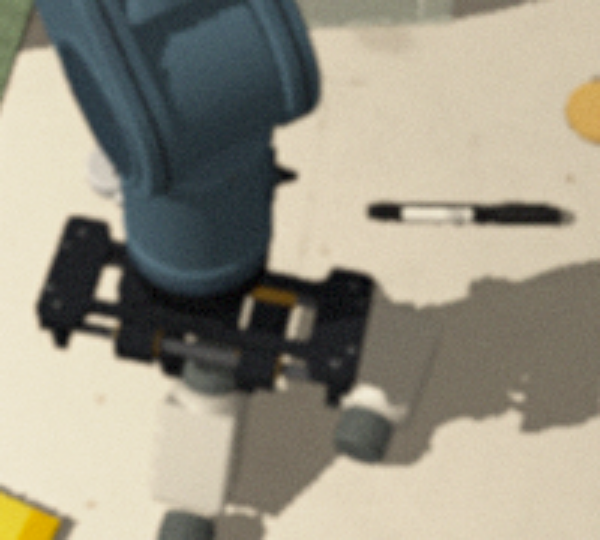

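The bottle has swung upright under the gripper. I'll press it flat on the bench, tighten the grip, lift, and check its tilt from the depth image.

```bash
cat >> h.py <<'E'
def settle(newtons=30):
    p=robot.current_ee_pos(); print('press',robot.movel([p[0],p[1],p[2]-.012],feed=.02,contact_N=4)); stat()
    claw.set_gripper(0,newtons); p=robot.current_ee_pos()
    robot.movel([p[0],p[1],.24],feed=.12); stat()
def tilt(P):
    """points of hanging bottle below the tool: extents and face normals"""
    p=np.array(robot.current_ee_pos()); z=P[...,2]
    m=(np.hypot(P[...,0]-p[0],P[...,1]-p[1])<.06)&(z<p[2]-.012)&(z>p[2]-.074)
    Q=P[m]; print('n',len(Q),'bottom z rel tip',np.round(np.percentile(P[(np.hypot(P[...,0]-p[0],P[...,1]-p[1])<.06)&(z>.05)&(z<p[2])][:,2],1)-p[2],4))
    for lo,hi in((-.03,-.012),(-.05,-.032),(-.072,-.054)):
        s=Q[(Q[:,2]-p[2]>lo)&(Q[:,2]-p[2]<hi)]
        if len(s)>20: print(lo,len(s),'rel',(np.percentile(s[:,:2],5,axis=0)-p[:2]).round(4),(np.percentile(s[:,:2],95,axis=0)-p[:2]).round(4))
E
python3 - <<'E'
from h import *
settle()
x=shot('scene'); tilt(x['P']); cv2.imwrite('pics/s4c.png',cv2.resize(x['image'][180:360,230:430],(600,540)))
E
```

```text
press True
t 23.88 ee [ 0.505  -0.2283  0.0705] F [0.7 1.2 2.6] grip 0.386 6.0
t 25.67 ee [ 0.5045 -0.2284  0.2393] F [ 0.7 -0.4 -1.5] grip 0.379 31.0
n 298 bottom z rel tip -0.053
-0.03 253 rel [-0.0236 -0.0587] [ 0.025  -0.0162]
-0.05 33 rel [ 0.0224 -0.0541] [ 0.0253 -0.0198]
```

View pics/s4c.png

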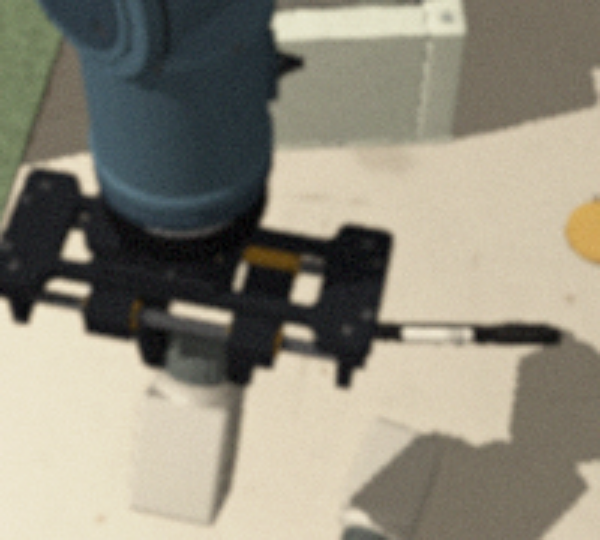

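```bash
cat >> h.py <<'E'
def face(P,show=True):
    """tilt of the largest held-bottle face seen: normals of local patches"""
    p=np.array(robot.current_ee_pos()); z=P[...,2]
    m=(np.hypot(P[...,0]-p[0],P[...,1]-p[1])<.11)&(z<p[2]-.004)&(z>max(.03,p[2]-.11))
    Q=P[m]; best=None; rng=np.random.default_rng(0)
    for rep in range(2):
        bi=None
        for _ in range(300):
            a,b,c=Q[rng.choice(len(Q),3,False)]; n=np.cross(b-a,c-a); l=np.linalg.norm(n)
            if l<5e-5: continue
            n/=l; k=abs((Q-a)@n)<.002
            if bi is None or k.sum()>bi.sum(): bi=k
        S=Q[bi]; n=np.linalg.svd(S-S.mean(0))[2][2]; n*=np.sign(n[2]) or 1
        print('plane',bi.sum(),'n',n.round(3),'centre rel tip',(S.mean(0)-p).round(4)); Q=Q[~bi]
        if len(Q)<60: break
E
python3 - <<'E'
from h import *
for n in('scene','top'): 
    P=shot(n)['P']; print(n); face(P)
E
```

```text
scene
plane 694 n [-0.057 -0.758  0.65 ] centre rel tip [-0.0031 -0.0589 -0.021 ]
plane 161 n [ 0.996 -0.087  0.02 ] centre rel tip [ 0.0231 -0.0388 -0.0261]
topTraceback (most recent call last):
  File "<stdin>", line 3, in <module>
  File "h.py", line 99, in face
    a,b,c=Q[rng.choice(len(Q),3,False)]; n=np.cross(b-a,c-a); l=np.linalg.norm(n)
            ~~~~~~~~~~^^^^^^^^^^^^^^^^
  File "numpy/random/_generator.pyx", line 864, in numpy.random._generator.Generator.choice
ValueError: a must be a positive integer unless no samples are taken
```

The bottle only swung about 49°. I'll tilt the tool by the remaining 41°, stand the bottle on the bench, and regrasp it from straight above.

```bash
cat >> h.py <<'E'
def stand(d,ang,z0=.125,shift=(0,0)):
    k=np.array([d[1],-d[0],0.]); q=(R.from_rotvec(k*ang)*R.from_quat(robot.current_ee_rot()))
    p=np.array(robot.current_ee_pos())
    robot.movel([p[0]+shift[0],p[1]+shift[1],p[2]],feed=.1,rot=list(q.as_quat()))
    robot.movel([p[0]+shift[0],p[1]+shift[1],z0],feed=.1)
E
python3 - <<'E'
from h import *
d=np.array([.07,.997,0]); d/=np.linalg.norm(d)
stand(d,.709); stat()
x=shot('scene'); face(x['P'])
p=robot.current_ee_pos()
print(robot.movel([p[0],p[1],.06],feed=.03,contact_N=2.5)); stat()
x=shot('scene'); face(x['P'])
cv2.imwrite('pics/s5c.png',cv2.resize(x['image'][200:400,230:430],(600,600)))
E
```

```text
t 27.98 ee [ 0.5049 -0.2288  0.1256] F [-0.1 -0.2 -1.6] grip 0.377 30.9
plane 218 n [ 0.149 -0.178  0.973] centre rel tip [ 0.0884 -0.0032 -0.0825]
plane 105 n [ 0.149 -0.175  0.973] centre rel tip [ 0.0753 -0.0138 -0.0859]
True
t 29.45 ee [ 0.5048 -0.2287  0.079 ] F [-0.  -1.5  3.9] grip 0.378 31.0
plane 193 n [ 0.073 -0.195  0.978] centre rel tip [ 0.0953  0.009  -0.0351]
plane 94 n [ 0.122 -0.164  0.979] centre rel tip [ 0.0903  0.0056 -0.0387]
```

View pics/s5c.png

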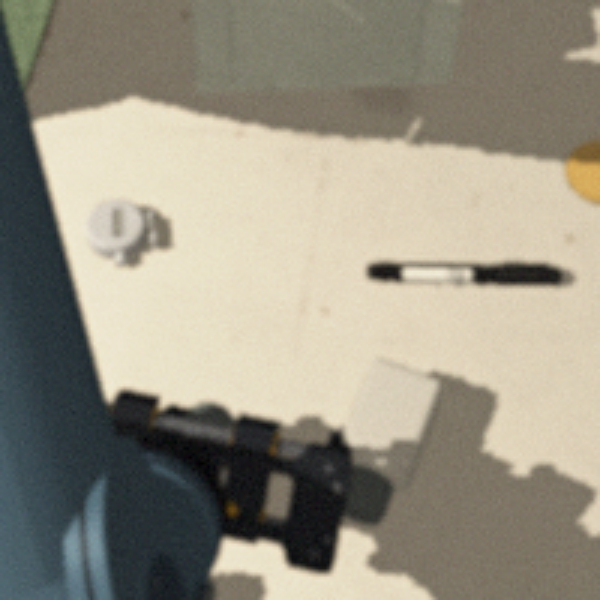

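Contact came at tip z = 0.079, which matches an upright bottle. I'll release, back off and check.

```bash
cat >> h.py <<'E'
def backoff(dist=.09):
    claw.set_gripper(.62,5); p=np.array(robot.current_ee_pos()); z=R.from_quat(robot.current_ee_rot()).as_matrix()[:,2]
    robot.movel(list(p-z*.03),feed=.06); robot.movel(list(p-z*dist),feed=.15)
    p=robot.current_ee_pos(); robot.movel([p[0],p[1],.25],feed=.25)
def standing(c0):
    for n in('top','scene'):
        P=shot(n)['P']
        m=(np.hypot(P[...,0]-c0[0],P[...,1]-c0[1])<.09)&(P[...,2]>.085)&(P[...,2]<.12); Q=P[m]
        if len(Q)<10: print(n,'no cap');continue
        t=Q[Q[:,2]>.094]; (c,s,_)=cv2.minAreaRect(t[:,:2].astype(np.float32)*1000)
        print(n,len(t),'cap top',np.round(c,1),np.round(s,1),'z',np.median(t[:,2]).round(4))
        s=P[(np.hypot(P[...,0]-c[0]/1000,P[...,1]-c[1]/1000)<.05)&(P[...,2]>.062)&(P[...,2]<.071)]
        if len(s)>30: (c,s,a)=cv2.minAreaRect(s[:,:2].astype(np.float32)*1000); print('  shoulder',np.round(c,1),np.round(s,1),round(a,1))
E
python3 - <<'E'
from h import *
backoff(); go([.45,.05,.3],0); stat()
standing([.505,-.22]); bottles(); stat()
E
```

```text
t 33.1 ee [0.4501 0.049  0.2995] F [-0.6 -0.5  0.2] grip 0.623 0.0
top 27 cap top [ 500.7 -306. ] [10.3 19.5] z 0.0968
  shoulder [ 501.5 -281.4] [49.4 49.4] 85.3
scene 23 cap top [ 500.5 -306.5] [ 5.7 16.1] z 0.0951
  shoulder [ 503.3 -279.6] [44.5 50.1] 82.6
  odd top [ 740. -420.] [ 89. 121.]
top [ 0.6132 -0.1999] cap dir [-0.248 -0.969] z ends 0.0491 0.0395
top [ 0.503  -0.2753] cap dir [0.08  0.997] z ends 0.0454 0.0499
  odd top [ 499. -366.] [83. 51.]
scene [ 0.6137 -0.2004] cap dir [-0.246 -0.969] z ends 0.0486 0.038
  odd scene [ 502. -319.] [177.  51.]
  odd scene [ 732. -395.] [86. 66.]
t 33.3 ee [0.4503 0.0489 0.2997] F [-0.1  0.3 -0.3] grip 0.621 0.0
```

Run:
```python
from h import *
x=shot('scene'); cv2.imwrite('pics/s6c.png',cv2.resize(x['image'][220:440,200:420],(600,600)))
```

```text
(no output)
```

View pics/s6c.png

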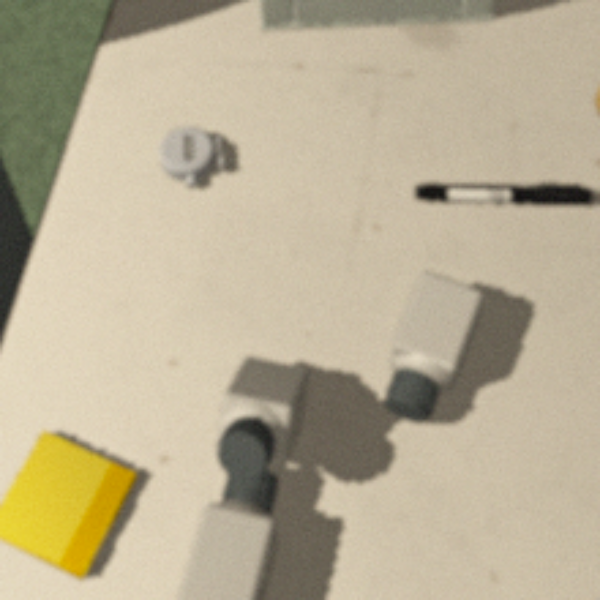

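The released bottle is leaning onto the next bottle's cap, with its cap at px ~245,445 of the crop. I'll measure the lean before mending it.

```bash
cat >> h.py <<'E'
def planes(n,c0,r=.07,zlo=.015,k=3):
    P=shot(n)['P']; Q=P[(np.hypot(P[...,0]-c0[0],P[...,1]-c0[1])<r)&(P[...,2]>zlo)]
    rng=np.random.default_rng(0)
    for rep in range(k):
        if len(Q)<60: break
        bi=None
        for _ in range(400):
            a,b,c=Q[rng.choice(len(Q),3,False)]; nn=np.cross(b-a,c-a); l=np.linalg.norm(nn)
            if l<5e-5: continue
            kk=abs((Q-a)@nn/l)<.002
            if bi is None or kk.sum()>bi.sum(): bi=kk
        S=Q[bi]; nn=np.linalg.svd(S-S.mean(0))[2][2]; nn*=np.sign(nn[2])
        print(n,bi.sum(),'n',nn.round(3),'mean',S.mean(0).round(4),'min',S.min(0).round(3),'max',S.max(0).round(3)); Q=Q[~bi]
E
python3 - <<'E'
from h import *
for n in('top','scene'): planes(n,[.502,-.275],.05)
for n in('top','scene'): planes(n,[.500,-.36],.06,k=1)
E
```

```text
top 349 n [0.022 0.677 0.735] mean [ 0.5036 -0.2559  0.0607] min [ 0.479 -0.283  0.036] max [ 0.528 -0.23   0.087]
top 172 n [0.039 0.548 0.835] mean [ 0.5011 -0.2794  0.076 ] min [ 0.479 -0.312  0.043] max [ 0.528 -0.232  0.098]
top 110 n [-0.066  0.334  0.94 ] mean [ 0.4996 -0.2886  0.0777] min [ 0.477 -0.319  0.062] max [ 0.526 -0.251  0.09 ]
scene 381 n [0.039 0.645 0.763] mean [ 0.5052 -0.2579  0.0621] min [ 0.479 -0.297  0.038] max [ 0.529 -0.231  0.092]
scene 185 n [-0.038 -0.714  0.699] mean [ 0.5006 -0.3162  0.0867] min [ 0.484 -0.325  0.076] max [ 0.517 -0.305  0.097]
scene 153 n [ 0.122 -0.752  0.648] mean [ 0.5121 -0.2977  0.0626] min [ 0.484 -0.323  0.032] max [ 0.527 -0.28   0.082]
top 353 n [ 0.064 -0.016  0.998] mean [ 0.4987 -0.3724  0.0494] min [ 0.474 -0.407  0.045] max [ 0.524 -0.304  0.054]
scene 875 n [-0.005  0.     1.   ] mean [ 0.4991 -0.3733  0.0487] min [ 0.473 -0.407  0.047] max [ 0.525 -0.305  0.051]
```

It is leaning 45° with the cap up toward −y. The top plane's mean is (0.501, −0.316, 0.087), which matches the cap's size. That makes it easy to take along its own axis and turn straight to vertical.

```bash
cat >> h.py <<'E'
def axial(a,x):
    """tool pointing along -a, closing along horizontal x"""
    z=-np.asarray(a,float)/np.linalg.norm(a); y=np.array([*x,0.]); y-=z*(y@z); y/=np.linalg.norm(y)
    return [R.from_matrix(np.stack([np.cross(s*y,z),s*y,z],1)).as_quat() for s in(1,-1)]
def best(p,qs):
    q0=np.array(robot.current_qpos()); o=[]
    for q in qs:
        s=robot.solve_ik(list(p),list(q))
        if s is not None: o.append((abs(np.array(s)-q0).max(),list(q)))
    return min(o,key=lambda t:t[0])[1] if o else None
E
python3 - <<'E'
from h import *
a=np.array([-.02,-.735,.68]); a/=np.linalg.norm(a)
top=np.array([.5006,-.3155,.0867]); tip=top-.024*a
claw.set_gripper(.56,25)
pre=tip+.09*a; qs=axial(a,[1,0])
go([.47,-.2,.28],0)
q=best(pre,qs); print(q)
robot.reach(list(pre),q)
print(robot.movel(list(tip),feed=.05,contact_N=6)); stat()
claw.set_gripper(0,25); stat()
p=np.array(robot.current_ee_pos()); robot.movel([p[0],p[1]+.0,p[2]+.12],feed=.1)
go([.49,-.24,.25],0); stat()
planes('scene',[.49,-.27],.06,zlo=.12);
E
```

```text
[np.float64(0.650698166840624), np.float64(0.6450417113967394), np.float64(0.2896915438157724), np.float64(-0.27675240860785927)]
False
t 37.8 ee [ 0.5011 -0.2982  0.0705] F [0.1 0.2 0.8] grip 0.559 0.0
t 38.18 ee [ 0.5011 -0.298   0.0705] F [-0.7 -1.7  1.1] grip 0.377 24.5
t 40.43 ee [ 0.4897 -0.2401  0.2497] F [-0.6 -0.5 -1.2] grip 0.377 24.4
scene 3598 n [ 0.42  -0.329  0.846] mean [ 0.4896 -0.2486  0.6228] min [ 0.444 -0.298  0.596] max [ 0.544 -0.21   0.652]
scene 2497 n [-0.621  0.784  0.011] mean [ 0.5144 -0.2676  0.5006] min [ 0.482 -0.295  0.18 ] max [ 0.545 -0.244  0.614]
scene 1987 n [0.197 0.98  0.03 ] mean [ 0.4795 -0.2737  0.4598] min [ 0.431 -0.285  0.179] max [ 0.511 -0.259  0.627]
```

Run:
```python
from h import *
P=shot('scene')['P']; face(P); p=np.array(robot.current_ee_pos())
m=(np.hypot(P[...,0]-p[0],P[...,1]-p[1])<.06)&(P[...,2]>.08)&(P[...,2]<p[2]-.005)
print(len(P[m]),(np.percentile(P[m],[1,50,99],axis=0)-p).round(4))
```

```text
plane 522 n [-0.032 -0.999  0.016] centre rel tip [ 0.0019 -0.0258 -0.0353]
plane 144 n [ 0.998 -0.062  0.029] centre rel tip [ 0.0265 -0.0077 -0.0359]
795 [[-0.0224 -0.0278 -0.0695]
 [ 0.0074 -0.0252 -0.0289]
 [ 0.028   0.0135 -0.0052]]
```

It hangs upright within 0.03 rad. Now I place it in cell 2.

```bash
cat >> h.py <<'E'
def place(x,y,rel=.56):
    p=robot.current_ee_pos(); robot.movel([p[0],p[1],.30],feed=.2)
    go(w2([x,y,.30]),PSI+np.pi/2); stat()
    if robot.movel(list(w2([x,y,.10])),feed=.10,contact_N=8): print('EARLY CONTACT'); stat(); return False
    print('touch',robot.movel(list(w2([x,y,.070])),feed=.025,contact_N=3)); stat()
    claw.set_gripper(rel,5); stat()
    robot.movel(list(w2([x,y,.12])),feed=.06); robot.movel(list(w2([x,y,.32])),feed=.2); return True
def well():
    P=shot('top')['P']; Q=(P-WC)@WR.as_matrix()
    for y in(.077,0,-.077):
        s=Q[(abs(Q[...,0]+.008)<.04)&(abs(Q[...,1]-y)<.037)&(Q[...,2]>.095)&(Q[...,2]<.115)]
        if len(s)>20: print('cell',y,len(s),'cap',np.median(s,axis=0).round(4),'tilt',np.linalg.svd(s-s.mean(0))[2][2].round(3))
        else: print('cell',y,'empty',len(s))
E
python3 - <<'E'
from h import *
place(-.008,-.074,.5)
go([.42,.05,.33],0); well(); bottles(); stat()
E
```

```text
t 42.5 ee [0.5142 0.1803 0.2999] F [-0.5 -0.1 -1.8] grip 0.376 24.4
touch True
t 45.47 ee [0.5137 0.1824 0.0791] F [-0.3  0.1  4.4] grip 0.378 25.3
t 45.83 ee [0.5129 0.1816 0.0786] F [-0.5 -0.2  0.1] grip 0.501 0.0
cell 0.077 23 cap [-0.0074  0.1123  0.1132] tilt [-0.003 -0.988 -0.155]
cell 0 empty 0
cell -0.077 empty 7
  odd top [ 741. -420.] [ 87. 121.]
top [ 0.6138 -0.1999] cap dir [-0.232 -0.973] z ends 0.049 0.0394
top [ 0.5001 -0.3565] cap dir [0.082 0.997] z ends 0.0386 0.0491
scene [ 0.6137 -0.2002] cap dir [-0.245 -0.969] z ends 0.0481 0.0379
scene [ 0.5    -0.3573] cap dir [0.077 0.997] z ends 0.0384 0.0479
  odd scene [ 732. -394.] [85. 65.]
t 49.5 ee [0.4201 0.0501 0.33  ] F [ 0.2  1.  -0.6] grip 0.499 0.0
```

```bash
cat >> h.py <<'E'
def tiltpick(c,d,al=np.pi/4,N=25):
    cap=np.array([*(c+.038*d),.025]); D3=np.array([*d,0.])
    a=np.cos(al)*D3+np.sin(al)*np.array([0,0,1.])   # from cap side, above
    x=[-d[1],d[0]]; tip=cap-.012*a; pre=tip+.09*a
    claw.set_gripper(.56,N); q=best(pre,axial(a,x)); print('q',q is not None)
    robot.reach(list(pre),q); print('hit',robot.movel(list(tip),feed=.06,contact_N=7)); stat()
    claw.set_gripper(0,N); stat()
    p=np.array(robot.current_ee_pos()); robot.movel([p[0],p[1],.20],feed=.12)
def tiltstand(d,xy,al=np.pi/4):
    """turn tool so bottle is upright; cap centre over xy; set down and release"""
    D3=np.array([*d,0.]); a=np.cos(np.pi/2-al)*np.array([0,0,1.])*1.0
    k=np.array([d[1],-d[0],0.]); Q=(R.from_rotvec(k*np.pi/2)*R.from_quat(robot.current_ee_rot())); z=Q.as_matrix()[:,2]
    cap=np.array([*xy,.16]); robot.reach(list(cap+.012*z),list(Q.as_quat()))
    stat(); t=cap+.012*z
    print('touch',robot.movel([t[0],t[1],.065],feed=.03,contact_N=2.5)); stat()
E
python3 - <<'E'
from h import *
d=np.array([.08,.997]); d/=np.linalg.norm(d); c=np.array([.500,-.357])
go([.47,-.15,.28],0)
tiltpick(c,d); tiltstand(d,[.48,-.25])
x=shot('scene'); cv2.imwrite('pics/s7c.png',cv2.resize(x['image'][220:440,200:420],(600,600))); well()
E
```

```text
q True
hit False
t 53.27 ee [ 0.5026 -0.3273  0.0167] F [-0.5  0.3  0.2] grip 0.561 0.0
t 53.65 ee [ 0.5024 -0.3274  0.0166] F [-0.2  1.9  1.8] grip 0.379 25.0
t 56.57 ee [ 0.4806 -0.2406  0.1507] F [ 0.2 -0.2 -2.2] grip 0.376 25.0
touch True
t 58.56 ee [ 0.4807 -0.2411  0.0845] F [-1.3 -0.6  4.6] grip 0.38 25.0
cell 0.077 24 cap [-0.0059  0.1125  0.1122] tilt [-0.011  0.996  0.086]
cell 0 empty 0
cell -0.077 202 cap [-0.0055 -0.0744  0.1041] tilt [-0.014  0.106  0.994]
```

Run:
```python
from h import *
p=robot.current_ee_pos()
for n in('scene','top'): planes(n,p[:2],.05,zlo=.012,k=2) if n=='top' else None
P=shot('scene')['P']; Q=P[(np.hypot(P[...,0]-p[0],P[...,1]-p[1])<.06)&(P[...,2]>.01)&(P[...,2]<.075)]
print(len(Q)); 
for lo in(.01,.02,.03,.04,.05,.06):
    s=Q[(Q[:,2]>lo)&(Q[:,2]<lo+.01)]
    if len(s)>5: print(lo,len(s),np.percentile(s[:,:2],[3,50,97],axis=0).round(4).tolist())
```

```text
top 174 n [ 0.835 -0.342  0.43 ] mean [ 0.4386 -0.2405  0.5877] min [ 0.431 -0.274  0.548] max [ 0.445 -0.21   0.609]
21
0.01 8 [[0.4877, -0.2944], [0.4929, -0.2935], [0.4975, -0.2928]]
```

View pics/s7c.png

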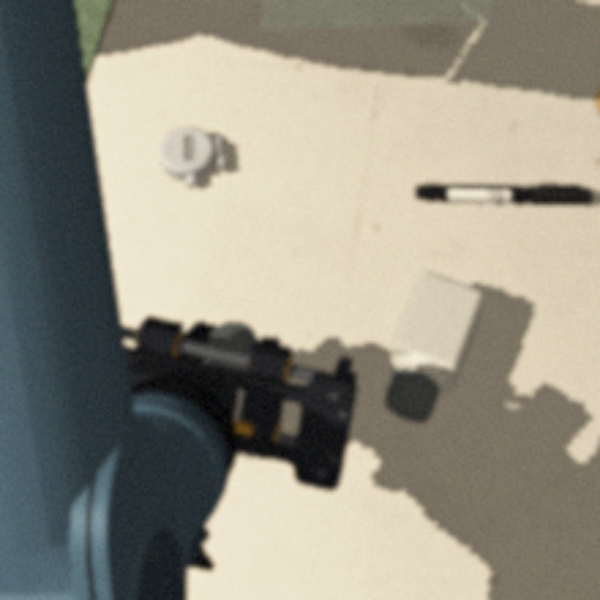

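The touch height (+6 mm) and the visible foot (y = −0.2935) both say the bottle is about 0.23 rad short of upright. I'll rotate that much more before releasing.

Run:
```python
from h import *
d=np.array([.08,.997]); d/=np.linalg.norm(d)
p=np.array(robot.current_ee_pos()); robot.movel([p[0],p[1],p[2]+.03],feed=.1)
k=np.array([d[1],-d[0],0.]); Q=R.from_rotvec(k*.23)*R.from_quat(robot.current_ee_rot())
p=np.array(robot.current_ee_pos()); robot.movel(list(p),feed=.05,rot=list(Q.as_quat()))
print('touch',robot.movel([p[0],p[1],.065],feed=.03,contact_N=2.5)); stat(); print(R.from_quat(robot.current_ee_rot()).as_matrix()[:,2].round(3))
p=robot.current_ee_pos()
P=shot('scene')['P']; Q=P[(np.hypot(P[...,0]-p[0],P[...,1]-p[1])<.08)&(P[...,2]>.008)&(P[...,2]<.075)]
for lo in(.008,.018,.028,.038,.05):
    s=Q[(Q[:,2]>lo)&(Q[:,2]<lo+.01)]
    if len(s)>3: print(lo,len(s),np.percentile(s[:,:2],[3,50,97],axis=0).round(4).tolist())
```

```text
touch True
t 60.63 ee [ 0.4807 -0.2408  0.0839] F [-0.  -1.   4.3] grip 0.38 25.0
[ 0.066  0.849 -0.524]
0.05 13 [[0.4561, -0.2757], [0.4695, -0.2745], [0.4846, -0.2717]]
```

Run:
```python
from h import *
backoff(.1); stat(); standing([.48,-.25])
go([.42,-.05,.3],0); standing([.48,-.25]); stat()
```

```text
t 63.06 ee [ 0.474  -0.3239  0.2497] F [ 0.2  0.2 -0.3] grip 0.62 0.0
top 193 cap top [ 480.2 -250.7] [32.8 33.6] z 0.0994
  shoulder [ 480.5 -250.9] [50.6 49.7] 82.3
scene 195 cap top [ 480.6 -249.2] [33.1 28.3] z 0.0984
  shoulder [ 481.5 -251.5] [49.5 49.7] 83.1
top 193 cap top [ 480.4 -251.6] [33.2 32.2] z 0.0994
  shoulder [ 480.8 -251.3] [50.8 49.9] 84.1
scene 252 cap top [ 481.  -251.2] [32.1 33. ] z 0.0984
  shoulder [ 481.3 -251.9] [49.2 50.3] 84.3
t 64.42 ee [ 0.4203 -0.0514  0.2995] F [ 0.4  0.1 -0.4] grip 0.615 0.0
```

It stands at (0.4805, −0.251). I'll regrasp it from above and place it in cell 1.

```bash
cat >> h.py <<'E'
def vpick(c,ang,N=25):
    claw.set_gripper(.56,N); go([*c,.18],ang)
    print('hit',robot.movel([*c,.076],feed=.06,contact_N=6)); claw.set_gripper(0,N); stat()
E
python3 - <<'E'
from h import *
vpick([.4805,-.2513],np.deg2rad(84))
place(-.008,0,.5)
go([.47,-.1,.28],0); stat(); well(); bottles()
E
```

```text
hit False
t 67.93 ee [ 0.4806 -0.2514  0.0761] F [-0.1 -0.9  0.6] grip 0.385 25.0
t 71.03 ee [0.4999 0.2528 0.3001] F [ 0.1  1.1 -1.6] grip 0.381 25.0
touch True
t 73.96 ee [0.4991 0.2541 0.0809] F [ 0.1 -0.8  3.4] grip 0.381 25.0
t 74.33 ee [0.4981 0.254  0.0804] F [0.4 0.2 0.1] grip 0.504 0.0
t 77.62 ee [ 0.4705 -0.0989  0.2799] F [-0.4  1.   0.1] grip 0.499 0.0
cell 0.077 24 cap [-0.0005  0.1125  0.1124] tilt [0.002 0.997 0.079]
cell 0 197 cap [-0.0086 -0.0012  0.104 ] tilt [ 0.033  0.024 -0.999]
cell -0.077 201 cap [-0.0056 -0.0738  0.1044] tilt [-0.013  0.055  0.998]
  odd top [ 740. -419.] [ 87. 122.]
scene [ 0.6135 -0.2003] cap dir [-0.249 -0.968] z ends 0.0484 0.0382
  odd scene [ 732. -394.] [86. 65.]
```

Run:
```python
from h import *
d=np.array([-.243,-.970]); d/=np.linalg.norm(d); c=np.array([.6136,-.2002])
go([.55,-.2,.28],0)
tiltpick(c,d)
k=np.array([d[1],-d[0],0.]); Q=(R.from_rotvec(k*np.pi/2)*R.from_quat(robot.current_ee_rot())); z=Q.as_matrix()[:,2]
cap=np.array([.52,-.27,.18])
robot.reach(list(cap+.012*z),list(Q.as_quat())); stat()
P=shot('scene')['P']; p=cap
Q=P[(np.hypot(P[...,0]-p[0],P[...,1]-p[1])<.08)&(P[...,2]>.06)&(P[...,2]<.175)]
print(len(Q))
for rep in range(2):
    rng=np.random.default_rng(0); bi=None
    for _ in range(400):
        a,b,e=Q[rng.choice(len(Q),3,False)]; n=np.cross(b-a,e-a); l=np.linalg.norm(n)
        if l<5e-5: continue
        kk=abs((Q-a)@n/l)<.002
        if bi is None or kk.sum()>bi.sum(): bi=kk
    S=Q[bi]; n=np.linalg.svd(S-S.mean(0))[2][2]; print(bi.sum(),n.round(3),S.mean(0).round(3),S.min(0).round(3),S.max(0).round(3)); Q=Q[~bi]
```

```text
q True
hit False
t 81.33 ee [ 0.6065 -0.2293  0.0167] F [-0.5 -0.5 -0.9] grip 0.564 0.0
t 81.71 ee [ 0.6064 -0.229   0.0166] F [-1.3 -1.2  1. ] grip 0.377 25.0
t 86.97 ee [ 0.5177 -0.2784  0.1714] F [ 0.   0.3 -1.2] grip 0.377 25.0
736
381 [-0.242 -0.97   0.017] [ 0.516 -0.293  0.131] [ 0.492 -0.299  0.093] [ 0.538 -0.285  0.162]
141 [-0.965  0.261 -0.016] [ 0.543 -0.28   0.128] [ 0.536 -0.296  0.095] [ 0.549 -0.257  0.16 ]
```

It is upright within 1°, so I set it down, release and check.

Run:
```python
from h import *
p=robot.current_ee_pos()
print('touch',robot.movel([p[0],p[1],.065],feed=.05,contact_N=2.5)); stat()
backoff(.1); standing([.52,-.27])
```

```text
touch True
t 88.65 ee [ 0.5173 -0.2782  0.0796] F [-1.   1.9  3.4] grip 0.382 25.2
top no cap
scene 267 cap top [ 520.3 -269.5] [32.4 32. ] z 0.0986
  shoulder [ 520.6 -269.9] [49.2 49.1] 74.4
```

Run:
```python
from h import *
vpick([.5203,-.2698],np.deg2rad(74.4))
place(-.008,.074,.5)
go([.42,-.05,.36],0); stat(); well()
P=shot('top')['P']; Q=(P-WC)@WR.as_matrix()
m=(abs(Q[...,1])<.2)&(Q[...,2]>.15)&(Q[...,2]<.32)&(Q[...,0]>.02)&(Q[...,0]<.2); S=Q[m]
for lo in np.arange(.15,.3,.02):
    s=S[(S[:,2]>lo)&(S[:,2]<lo+.02)]
    if len(s)>5: print(lo.round(2),len(s),'x',np.percentile(s[:,0],[2,50,98]).round(4),'y',np.percentile(s[:,1],[2,98]).round(3))
b=S[(S[:,0]>.085)]; print('bar?',len(b),np.median(b,axis=0).round(4) if len(b) else '')
P=shot('scene','s8.png')['P']; Q=(P-WC)@WR.as_matrix(); 
m=(abs(Q[...,1])<.05)&(Q[...,2]>.2)&(Q[...,2]<.32)&(Q[...,0]>.085)&(Q[...,0]<.16); S=Q[m]
print('scene bar',len(S),np.median(S,axis=0).round(4) if len(S) else '', S.min(0).round(3) if len(S) else '',S.max(0).round(3) if len(S) else '')
print('exp',bar(1.53,1.45))
```

```text
hit False
t 94.62 ee [ 0.5204 -0.2699  0.0761] F [-1.  -0.4  0.6] grip 0.382 25.0
t 98.03 ee [0.4853 0.3258 0.2998] F [ 0.4 -0.8 -0.6] grip 0.002 0.0
touch False
t 101.53 ee [0.4845 0.327  0.0702] F [ 0.6  0.4 -1.1] grip 0.005 0.0
t 102.21 ee [0.4851 0.3237 0.0699] F [ -1.3 -10.4   8.6] grip 0.356 5.0
t 105.78 ee [ 0.4204 -0.049   0.36  ] F [ 0.6 -0.7  0.2] grip 0.5 0.0
cell 0.077 29 cap [-0.0093  0.1123  0.1133] tilt [-0.002 -0.999 -0.049]
cell 0 245 cap [-0.0064 -0.0043  0.104 ] tilt [-0.064 -0.111  0.992]
cell -0.077 322 cap [-0.0022 -0.0842  0.1065] tilt [-0.021  0.023  1.   ]
0.15 281 x [0.0628 0.0644 0.0664] y [-0.112  0.109]
0.17 289 x [0.0597 0.0659 0.0679] y [-0.111  0.109]
0.19 364 x [0.06   0.067  0.0693] y [-0.111  0.108]
0.21 379 x [0.0619 0.0686 0.0709] y [-0.111  0.107]
0.23 464 x [0.0635 0.0703 0.1293] y [-0.111  0.107]
0.25 690 x [0.0652 0.0726 0.1283] y [-0.109  0.105]
0.27 1034 x [0.0676 0.0771 0.0856] y [-0.109  0.109]
bar? 321 [ 1.186e-01 -1.000e-04  2.539e-01]
scene bar 212 [ 0.1143 -0.004   0.2528] [ 0.085 -0.041  0.244] [0.131 0.047 0.283]
exp [0.11412418 0.         0.25867344]
```

The grip slackened and the bottle was dropped on the way. I need to see where it went.

Run:
```python
from h import *
a=cv2.imread('pics/s8.png')[60:460,180:440]; b=shot('top')['image'][120:360,100:520]
b=cv2.resize(b,None,fx=1.25,fy=1.25); H=600; a=cv2.resize(a,(275,423)); 
o=np.zeros((423,800,3),np.uint8); o[:,:275]=a; o[:300,275:800]=b; cv2.imwrite('pics/s9.png',o)
```

```text
(no output)
```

View pics/s9.png

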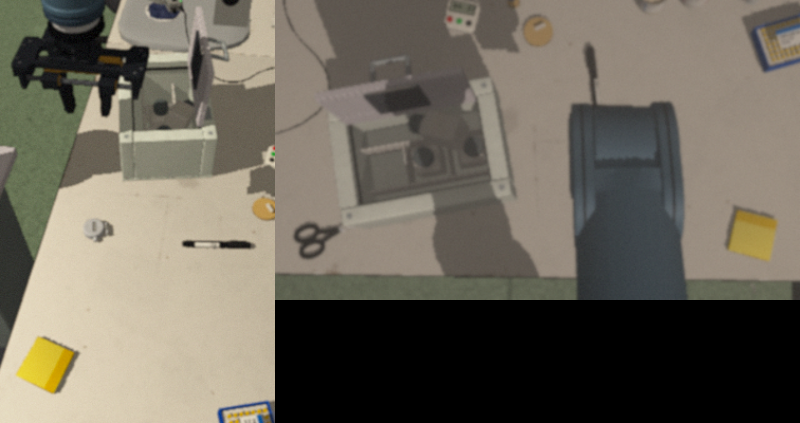

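A third dark cap appears near the hatch at ~(415,122), so the bottle seems to have dropped into the well behind the other two. I'll take a closer crop with depths.

Run:
```python
from h import *
c=shot('top'); b=c['image'][175:310,135:300]
cv2.imwrite('pics/s10.png',cv2.convertScaleAbs(cv2.resize(b,(733,600),interpolation=cv2.INTER_CUBIC),alpha=1.6,beta=10))
Q=(c['P']-WC)@WR.as_matrix()
print('rows x from .065 to -.07; cols y .1 to -.11 ; z mm')
for x in np.arange(.066,-.072,-.008):
    r=[]
    for y in np.arange(.104,-.112,-.012):
        s=Q[(abs(Q[...,0]-x)<.005)&(abs(Q[...,1]-y)<.007)&(Q[...,2]<.25)]
        r.append('%4d'%(np.median(s[:,2])*1000) if len(s) else '   .')
    print('%4d'%(x*1000),*r)
```

```text
rows x from .065 to -.07; cols y .1 to -.11 ; z mm
  66  182  182  180  185  183  173  210  213  205  201  208  206  201  191  194  186  181  185
  58    4    3    5    6    4    6  187  192  186  190  191  184  178  119  140    6    4    6
  50    4    5    5    4    3    4    3    6   98  102  114  117  120  121  123   10    4    4
  42    5    6    5    7    5    7    4   86   94  103  119  120  123  124  127  125  108    3
  34   62   59   62   44   61   63   63   65   66  117  121  124  125  127  129  127   96   65
  26   17   22   27   15   28   53   44   46   42   82  120  125  128  129  130  113   64   51
  18    4    4    4    4    5   51   43   70   67   72   98  117  129  132  131  106   75   72
  10    5    4    5    4    5   51   40   72  100   99   75   75  110  131  126  101  107   74
   2    5    5    4    4    4   41   41   73  104  104   77   38   57  110  113  100  108  104
  -6    5    5    5    3    4   44   42  100  104  104   97   48   22   90   95  107  108  106
 -13    5    3    5    3    3   41   39   74  104  105   86   50   29   20   78  105  108  104
 -21    5    4    4    4    4   56   36   72   93   96   75   44   22   26   78   82   95   78
 -30    4    5    4    4    4   46   16   43   62   60   60   34   28    6   43   57   55   64
 -38    3    4    4    5    5   51   39    4    5    6    5    3   36    4    4    6    4    5
 -46   46   37   39   44   43   45   48   44   41   43   42   42   50   45   42   44   45   57
 -53    6    7    7    6    9    7    7   11    8    8    7    7    8    7    7    9    7   19
 -62    3    2    5    3    2    1    2    5    8    5    3    4    7    4    6    9    4    5
 -70  116  115  115  116  114  117  115  117  117  118  116  119  117  115  116  115  113  118
```

View pics/s10.png

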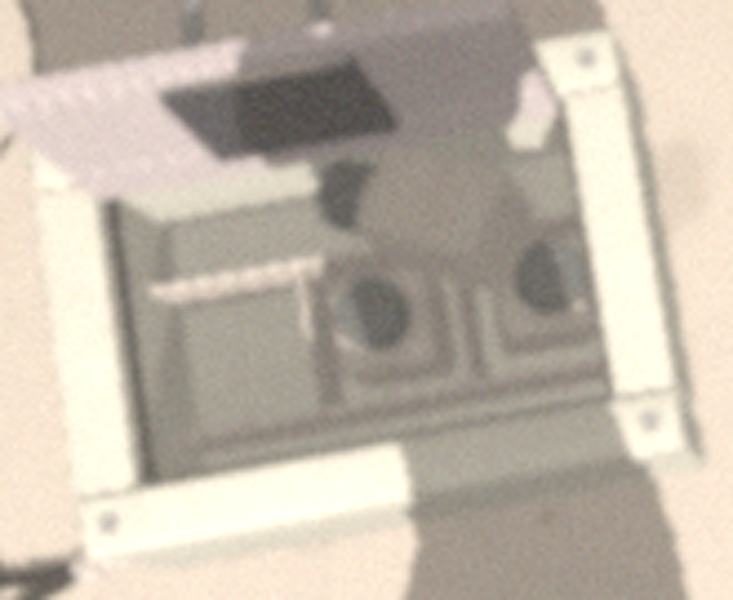

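The third bottle lies on top of the other two along the hatch, with its cap toward +y. I'll get its pose precisely from the wrist camera.

```bash
cat >> h.py <<'E'
def lying(Q,zmin=.108):
    """Q well-frame points of bottle top face -> centre, normal, axis, extents"""
    S=Q[(Q[:,0]>-.02)&(Q[:,0]<.0595)&(abs(Q[:,1])<.112)&(Q[:,2]>zmin)&(Q[:,2]<.134)]
    rng=np.random.default_rng(1); bi=None
    for _ in range(500):
        a,b,e=S[rng.choice(len(S),3,False)]; n=np.cross(b-a,e-a); l=np.linalg.norm(n)
        if l<1e-4: continue
        kk=abs((S-a)@n/l)<.0018
        if bi is None or kk.sum()>bi.sum(): bi=kk
    S=S[bi]; c=S.mean(0); n=np.linalg.svd(S-c)[2][2]; n*=np.sign(n[2])
    e1=np.cross([0,1,0],n); e1/=np.linalg.norm(e1); e2=np.cross(n,e1)
    uv=np.stack([(S-c)@e1,(S-c)@e2],1); (m,s,a)=cv2.minAreaRect(uv.astype(np.float32)*1000)
    print(len(S),'n',n.round(3),'centre',(c+(m[0]*e1+m[1]*e2)/1000).round(4),'size',np.round(s,1),round(a,1),'e1',e1.round(3),'e2',e2.round(3))
    print('box',np.round([c+(x*e1+y*e2)/1000 for x,y in cv2.boxPoints((m,s,a))],4).tolist())
E
python3 - <<'E'
from h import *
go(w2([.0,-.13,.36]),PSI); stat()
c=shot('wrist','w2.png'); Q=((c['P']-WC)@WR.as_matrix()).reshape(-1,3); Q=Q[np.isfinite(Q[:,0])]
np.save('w2.npy',Q); lying(Q); lying(Q,.09)
E
```

```text
t 106.88 ee [0.5327 0.1272 0.3597] F [0.5 0.3 0.8] grip 0.501 0.0
3412 n [0.296 0.152 0.943] centre [ 0.0377 -0.042   0.1238] size [67.9 48.5] 61.3 e1 [ 0.954  0.    -0.3  ] e2 [-0.046  0.988 -0.145]
box [[0.0026, -0.0599, 0.1377], [0.0443, -0.083, 0.1283], [0.0727, -0.0241, 0.1099], [0.0311, -0.0011, 0.1193]]
3418 n [0.308 0.149 0.94 ] centre [ 0.0379 -0.0422  0.1238] size [68.  47.8] 62.0 e1 [ 0.95   0.    -0.311] e2 [-0.046  0.989 -0.142]
box [[0.0036, -0.0608, 0.138], [0.0448, -0.083, 0.128], [0.0723, -0.0236, 0.1096], [0.0311, -0.0015, 0.1196]]
```

View pics/w2.png

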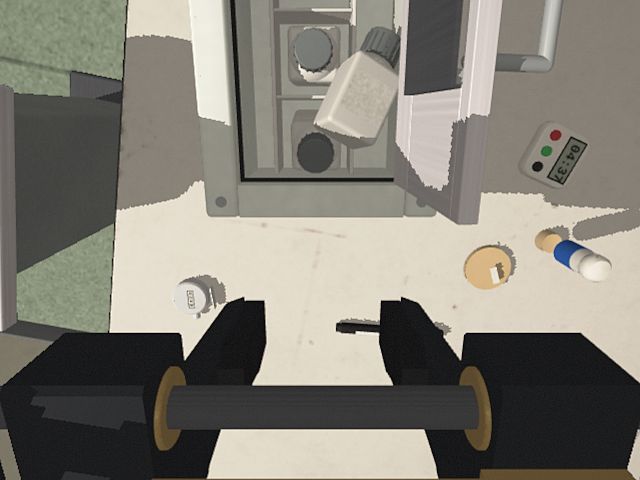

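The face measures 68 × 48 mm, exactly the bottle's side. Its top centre in well coordinates is (0.038, −0.042, 0.124), cap down 16° toward +y. The hatch blocks a pinch across the body, so I'll pinch lengthwise (bottom to shoulder) over the robot-side upper edge, with the tool leaning away from the hatch.

```bash
cat > rec.py <<'E'
from h import *
n=np.array([.302,.150,.942]); n/=np.linalg.norm(n)
Bb=np.array([.0031,-.0603,.1378]); Bs=np.array([.0311,-.0013,.1195]); O=np.array([.0446,-.083,.1282])
ax=Bs-Bb; ax/=np.linalg.norm(ax); ax-=n*(n@ax); ax/=np.linalg.norm(ax)
l=np.cross(n,ax); l*=np.sign(l@(Bb-O)); E=(Bs+Bb)/2
phi=np.deg2rad(55); o=np.cos(phi)*n+np.sin(phi)*l
def wq(o,y):
    qs=[]
    for s in(1,-1):
        z=-o; qs.append((WR*R.from_matrix(np.stack([np.cross(s*y,z),s*y,z],1))).as_quat())
    return qs
T=E-.012*o; pre=T+.11*o
E
python3 - <<'E'
from rec import *
print('o',o.round(3),'ax',ax.round(3),'T',T.round(4))
q=best(w2(T),wq(o,ax)); print(q is not None)
claw.set_gripper(.9,25)
q=best(w2(pre),wq(o,ax)); print(np.round(robot.solve_ik(list(w2(pre)),q),2),np.round(robot.current_qpos(),2))
robot.reach(list(w2(pre)),q); stat()
print('hit',robot.movel(list(w2(T)),feed=.05,contact_N=5)); stat()
claw.set_gripper(0,25); stat()
E
```

```text
o [-0.531  0.471  0.704] ax [ 0.413  0.87  -0.271] T [ 0.0235 -0.0365  0.1202]
True
[-0.36  0.62 -0.88  2.07  1.33  1.35 -0.57] [ 0.45  0.43 -1.04  1.62  0.38  1.32 -0.44]
t 108.6 ee [0.4707 0.2634 0.1982] F [-0.1 -0.2  0.1] grip 0.901 0.0
hit False
t 110.95 ee [0.5372 0.2251 0.1203] F [0.3 0.1 0.7] grip 0.895 0.0
t 111.28 ee [0.5372 0.2252 0.1203] F [-1.3  1.3  1.1] grip 0.768 25.1
```

The width is 67.6 mm, which is the bottom-to-shoulder length, so the pinch is good. I'll carry it out to the bench.

Run:
```python
from rec import *
p=T+.04*o; robot.movel(list(w2(p)),feed=.06); stat()
p=p+[-.01,0,.14]; robot.movel(list(w2(p)),feed=.12); stat()
go([.50,-.05,.30],np.pi/2); stat()
go([.48,-.20,.16],np.pi/2); stat()
P=shot('scene')['P']; face(P)
p=robot.current_ee_pos(); print('touch',robot.movel([p[0],p[1],.035],feed=.05,contact_N=3)); stat(); well()
```

```text
t 112.09 ee [0.5128 0.239  0.1484] F [-0.5  0.1 -1.2] grip 0.765 25.1
t 113.41 ee [0.5027 0.2369 0.2876] F [ 0.2  0.2 -1. ] grip 0.765 25.1
t 114.67 ee [ 0.4995 -0.0487  0.2994] F [ 0.2  0.4 -1.1] grip 0.769 25.1
t 115.5 ee [ 0.4815 -0.1981  0.1609] F [ 0.6  0.7 -0.6] grip 0.765 25.1
plane 274 n [0.616 0.022 0.787] centre rel tip [ 0.0314  0.0014 -0.0114]
plane 136 n [ 0.022 -0.999  0.034] centre rel tip [ 0.0082 -0.0643 -0.0211]
touch True
t 117.37 ee [ 0.4814 -0.1983  0.0569] F [-0.6  0.5  5.1] grip 0.769 26.4
cell 0.077 23 cap [-0.0093  0.1124  0.1131] tilt [0.004 0.997 0.078]
cell 0 201 cap [-0.008   0.0002  0.1041] tilt [ 0.031  0.051 -0.998]
cell -0.077 199 cap [-0.007  -0.0744  0.1044] tilt [ 0.05  -0.035 -0.998]
```

Run:
```python
from h import *
p=np.array(robot.current_ee_pos()); robot.movel([p[0],p[1],.10],feed=.12)
Q=R.from_rotvec([0,-.66,0])*R.from_quat(robot.current_ee_rot())
p=np.array(robot.current_ee_pos()); robot.movel(list(p),feed=.1,rot=list(Q.as_quat()))
print('touch',robot.movel([p[0],p[1],.02],feed=.05,contact_N=2.5)); stat()
claw.set_gripper(.95,25); z=Q.as_matrix()[:,2]; p=np.array(robot.current_ee_pos())
robot.movel(list(p-.05*z),feed=.1); p=robot.current_ee_pos(); robot.movel([p[0],p[1],.25],feed=.25)
go([.42,.0,.33],0); bottles(); stat()
```

```text
Traceback (most recent call last):
host.PlanningError: the arm cannot follow that straight line within its joint ranges
```

Run:
```python
from h import *
p=np.array(robot.current_ee_pos()); stat()
for t in(-.45,-.25):
    Q=R.from_rotvec([0,t,0])*R.from_quat(robot.current_ee_rot())
    try: robot.movel(list(p),feed=.1,rot=list(Q.as_quat())); print('rot',t); break
    except robot.PlanningError: pass
print('touch',robot.movel([p[0],p[1],.02],feed=.05,contact_N=2.5)); stat()
claw.set_gripper(.95,25); z=R.from_quat(robot.current_ee_rot()).as_matrix()[:,2]; p=np.array(robot.current_ee_pos())
robot.movel(list(p-.05*z),feed=.1); p=robot.current_ee_pos(); robot.movel([p[0],p[1],.25],feed=.25)
go([.42,.0,.33],0); bottles(); stat()
```

```text
t 117.93 ee [ 0.4812 -0.1984  0.0998] F [-0.   0.1 -0.9] grip 0.772 26.2
rot -0.25Traceback (most recent call last):
  File "<stdin>", line 7, in <module>
host.PlanningError: the arm cannot follow that straight line within its joint ranges
```

Run:
```python
from h import *
p=np.array(robot.current_ee_pos()); print(np.round(robot.current_qpos(),2))
for zz in(.03,.04,.045):
    try: print('touch',robot.movel([p[0],p[1],zz],feed=.05,contact_N=2.5)); break
    except robot.PlanningError: print('no',zz)
stat()
```

```text
[ 0.7   0.49 -0.42  2.14  0.32  0.33 -1.51]
no 0.03
no 0.04
touch True
t 119.26 ee [ 0.4796 -0.1983  0.0517] F [-1.6  0.5  7.4] grip 0.766 28.0
```

Run:
```python
from h import *
claw.set_gripper(.95,25); z=R.from_quat(robot.current_ee_rot()).as_matrix()[:,2]; p=np.array(robot.current_ee_pos())
robot.movel(list(p-.05*z),feed=.1); p=robot.current_ee_pos(); robot.movel([p[0],p[1],.25],feed=.25)
go([.42,.0,.33],0); bottles(); stat()
```

```text
odd top [ 740. -420.] [ 88. 120.]
top [ 0.4815 -0.2151] cap dir [ 0.082 -0.997] z ends 0.049 0.0388
scene [ 0.482  -0.2164] cap dir [ 0.073 -0.997] z ends 0.0484 0.0381
  odd scene [ 732. -394.] [86. 65.]
t 122.21 ee [ 0.4198 -0.0011  0.3292] F [ 0.1 -0.5 -0.5] grip 0.951 0.0
```

It lies flat at (0.482, −0.216), cap toward −y. I repeat the upend that worked, checking at each step.

Run:
```python
from h import *
d=np.array([.078,-.997]); d/=np.linalg.norm(d); c=np.array([.4818,-.2157])
go([.48,-.2,.25],0)
tiltpick(c,d)
k=np.array([d[1],-d[0],0.]); Q=(R.from_rotvec(k*np.pi/2)*R.from_quat(robot.current_ee_rot())); z=Q.as_matrix()[:,2]
cap=np.array([.52,-.27,.13])
print(robot.solve_ik(list(cap+.012*z),list(Q.as_quat())) is not None)
robot.reach(list(cap+.012*z),list(Q.as_quat())); stat()
p=robot.current_ee_pos()
print('touch',robot.movel([p[0],p[1],.065],feed=.05,contact_N=2.5)); stat()
P=shot('scene')['P']; s=P[(np.hypot(P[...,0]-.52,P[...,1]+.27)<.05)&(P[...,2]>.008)&(P[...,2]<.062)]
n=np.linalg.svd(s-s.mean(0))[2][2]; print(len(s),'z/y', [ (round(lo,3),np.percentile(s[(s[:,2]>lo)&(s[:,2]<lo+.015)][:,1],10).round(4)) for lo in(.01,.025,.04)])
```

```text
q True
hit False
t 126.29 ee [ 0.4843 -0.2455  0.0167] F [-0.4 -0.2  0.7] grip 0.56 0.0
t 126.67 ee [ 0.4841 -0.2453  0.0166] F [-1.   0.5  0.5] grip 0.378 24.9
True
t 129.67 ee [ 0.5202 -0.279   0.1213] F [-0.3  0.1 -1.2] grip 0.381 24.9
touch True
t 130.43 ee [ 0.5198 -0.2796  0.0831] F [-1.2  0.4  4.5] grip 0.374 25.0
47 z/y [(0.01, np.float64(-0.2698)), (0.025, np.float64(-0.2746)), (0.04, np.float64(-0.2776))]
```

Run:
```python
from h import *
d=np.array([.078,-.997]); d/=np.linalg.norm(d); k=np.array([d[1],-d[0],0.])
p=np.array(robot.current_ee_pos()); robot.movel([p[0],p[1],.10],feed=.1)
for t in(.21,.12,0):
    Q=R.from_rotvec(k*t)*R.from_quat(robot.current_ee_rot())
    try: robot.movel([p[0],p[1],.10],feed=.05,rot=list(Q.as_quat())); print('rot',t); break
    except robot.PlanningError: pass
print('touch',robot.movel([p[0],p[1],.065],feed=.04,contact_N=2.5)); stat()
P=shot('scene')['P']; s=P[(np.hypot(P[...,0]-.52,P[...,1]+.27)<.05)&(P[...,2]>.008)&(P[...,2]<.062)]
print(len(s), [ (round(lo,3),np.percentile(s[(s[:,2]>lo)&(s[:,2]<lo+.015)][:,1],10).round(4)) for lo in(.01,.025,.04)])
backoff(.1); standing([.52,-.27]); stat()
```

```text
rot 0.21
touch True
t 131.68 ee [ 0.5197 -0.2804  0.0844] F [-0.7  0.3  4.8] grip 0.379 25.0
186 [(0.01, np.float64(-0.2863)), (0.025, np.float64(-0.2876)), (0.04, np.float64(-0.29))]
top 189 cap top [ 517.5 -257.3] [31.6 32.4] z 0.0991
  shoulder [ 518.2 -257.3] [50.1 50.5] 6.3
scene 263 cap top [ 518.6 -258. ] [33.2 32.4] z 0.0986
  shoulder [ 519.  -258.5] [50.  49.5] 5.3
t 134.18 ee [ 0.512  -0.1974  0.2485] F [-0.7 -1.1  0.1] grip 0.62 0.0
```

It is standing at (0.518, −0.258). I'll regrasp it and place it in cell 0.

Run:
```python
from h import *
vpick([.5183,-.2578],np.deg2rad(95.8))
p=robot.current_ee_pos(); robot.movel([p[0],p[1],.30],feed=.2)
go(w2([-.008,.072,.30]),PSI+np.pi/2); stat()
assert robot.current_grip_width()>.3
place(-.008,.072,.5)
go([.42,-.05,.36],0); well(); stat()
```

```text
hit False
t 137.71 ee [ 0.5184 -0.2579  0.0761] F [ 0.7 -0.8  1.2] grip 0.377 25.0
t 141.07 ee [0.4857 0.3237 0.2998] F [ 0.4  0.1 -1.4] grip 0.379 25.0
t 141.57 ee [0.4847 0.3252 0.3   ] F [ 0.3 -0.3 -2.4] grip 0.378 25.0
touch True
t 144.5 ee [0.4848 0.3248 0.081 ] F [-0.2 -0.6  3.8] grip 0.378 25.0
t 144.87 ee [0.4841 0.3242 0.0803] F [ 0.3 -0.1  0.3] grip 0.503 0.0
cell 0.077 231 cap [-0.0094  0.0722  0.1041] tilt [ 0.047  0.132 -0.99 ]
cell 0 201 cap [-7.800e-03 -1.000e-04  1.043e-01] tilt [ 0.013  0.028 -1.   ]
cell -0.077 200 cap [-0.0063 -0.0744  0.1046] tilt [-0.015 -0.119 -0.993]
t 148.82 ee [ 0.4202 -0.0495  0.3599] F [0.3 0.1 0.5] grip 0.502 0.0
```

All three bottles stand in their own cells. Next I locate the ring bar behind the open hatch.

Run:
```python
from h import *
for n in('top','scene'):
    P=shot(n)['P']; Q=(P-WC)@WR.as_matrix()
    S=Q[(abs(Q[...,1])<.022)&(Q[...,2]>.2)&(Q[...,2]<.3)&(Q[...,0]>.095)&(Q[...,0]<.16)]
    print(n,len(S),np.percentile(S,[5,50,95],axis=0).round(4).tolist() if len(S) else '')
    H=Q[(abs(Q[...,1])<.1)&(Q[...,2]>.15)&(Q[...,2]<.27)&(Q[...,0]<.085)&(Q[...,0]>.05)]
    if len(H)>50: 
        f=np.polyfit(H[:,2]-.135,H[:,0],1); print('slope',f.round(4),'theta~',np.pi/2+np.arctan(f[0]))
for th in(1.55,1.6,1.65):
  for ph in(1.3,1.4,1.5,1.6): print(th,ph,bar(th,ph).round(4))
```

```text
top 104 [[0.1223, -0.0193, 0.2473], [0.1252, 0.0003, 0.2505], [0.1299, 0.0192, 0.2537]]
slope [0.0606 0.0619] theta~ 1.6312763147361864
scene 53 [[0.1229, -0.0188, 0.2477], [0.1263, 0.0011, 0.2501], [0.1307, 0.021, 0.2523]]
slope [0.0655 0.0624] theta~ 1.636241186478709
1.55 1.3 [0.1153 0.     0.2505]
1.55 1.4 [0.1163 0.     0.2554]
1.55 1.5 [0.1168 0.     0.2604]
1.55 1.6 [0.1168 0.     0.2654]
1.6 1.3 [0.121  0.     0.2483]
1.6 1.4 [0.1222 0.     0.2532]
1.6 1.5 [0.123  0.     0.2581]
1.6 1.6 [0.1232 0.     0.2631]
1.65 1.3 [0.1266 0.     0.2459]
1.65 1.4 [0.1281 0.     0.2507]
1.65 1.5 [0.1291 0.     0.2556]
1.65 1.6 [0.1296 0.     0.2605]
```

Run:
```python
from h import *
claw.set_gripper(.30,20)
b=np.array([.126,0,.248]); 
go(w2([.126,0,.38]),PSI); stat()
print('hit',robot.movel(list(w2(b-[0,0,D])),feed=.08,contact_N=6)); stat()
claw.set_gripper(0,20); stat(); print(toW(robot.current_ee_pos()).round(4))
n=14
for i,t in enumerate(np.linspace(1.6,0.0,n)):
    robot.movel(barpos(t,1.36),feed=.08)
    if i%4==1: stat()
stat()
```

```text
t 150.82 ee [0.631  0.2795 0.3804] F [ 0.2 -0.  -0.1] grip 0.3 0.0
hit False
t 152.72 ee [0.6307 0.2812 0.241 ] F [-0.   0.4 -0.2] grip 0.3 0.0
t 153.13 ee [0.6301 0.281  0.2406] F [-2.3 -0.8  2.1] grip 0.092 20.0
[0.1256 0.     0.2406]
t 153.72 ee [0.6111 0.2772 0.2486] F [-2.5 -0.2 -1.2] grip 0.093 20.0
t 155.09 ee [0.5509 0.265  0.2493] F [-0.5  1.3 -1.9] grip 0.093 20.0
t 156.46 ee [0.4972 0.2541 0.221 ] F [ 1.   2.3 -4.7] grip 0.096 20.0
t 157.82 ee [0.4667 0.2485 0.1728] F [ 6.2  1.  12.4] grip 0.09 20.0
t 157.82 ee [0.4667 0.2485 0.1728] F [ 6.2  1.  12.4] grip 0.09 20.0
```

The hatch is down. The 12 N upward reaction says it is seated. Now I fold the ring.

Run:
```python
from h import *
for t in np.linspace(1.2,0.02,8): robot.movel(barpos(0,t),feed=.05)
stat()
claw.set_gripper(.27,20); stat()
robot.movel(list(w2([-.0045,0,.16])),feed=.05); p=robot.current_ee_pos(); robot.movel([p[0],p[1],.30],feed=.2)
go(w2([-.03,0,.30]),PSI); c=shot('wrist','w3.png'); Q=((c['P']-WC)@WR.as_matrix()); stat()
def med(x0,x1,y0,y1):
    s=Q[(Q[...,0]>x0)&(Q[...,0]<x1)&(Q[...,1]>y0)&(Q[...,1]<y1)]; return len(s),np.nanmedian(s[:,2]).round(4)
print('bar',med(-.008,-.001,-.02,.02),'hatch near',med(-.071,-.065,.02,.09),'hatch far',med(.04,.065,.02,.09),'rim',med(-.1,-.08,.02,.09))
```

```text
t 160.35 ee [0.5023 0.2554 0.1219] F [0.8 5.8 0.2] grip 0.094 20.0
t 160.78 ee [0.5025 0.2543 0.1226] F [0.8 0.2 0.1] grip 0.27 0.0
t 162.82 ee [0.4773 0.2495 0.299 ] F [ 1.  -0.3 -0.5] grip 0.268 0.0
bar (2166, np.float64(0.3395)) hatch near (5088, np.float64(0.3851)) hatch far (3507, np.float64(0.135)) rim (5211, np.float64(0.1361))
```

View pics/w3.png

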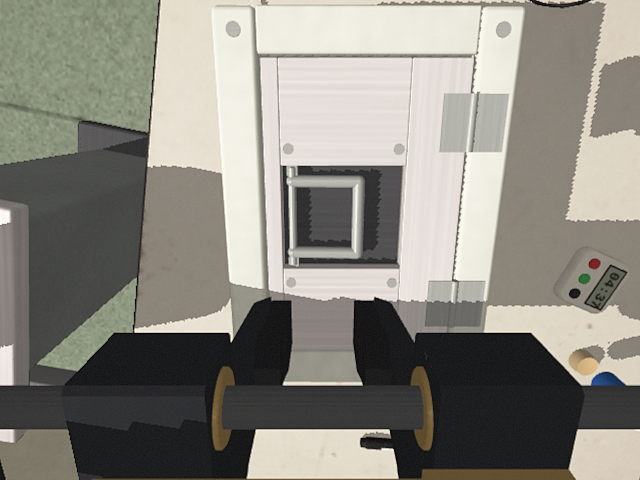

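The hatch is flush and the ring is folded (bar at column ~360, as at the start). One height check with the gripper masked out, then I hand in.

Run:
```python
from h import *
go([.42,-.05,.36],0)
c=shot('top'); Q=((c['P']-WC)@WR.as_matrix()); Q=Q[(Q[...,2]<.2)]
def med(x0,x1,y0,y1):
    s=Q[(Q[...,0]>x0)&(Q[...,0]<x1)&(Q[...,1]>y0)&(Q[...,1]<y1)]; return np.nanpercentile(s[:,2],[10,50,95]).round(4).tolist()
r=dict(bar=med(-.008,.0,-.02,.02),near=med(-.071,-.065,-.09,.09),far=med(.04,.065,-.09,.09),rim=med(-.1,-.08,-.09,.09)); print(r)
if abs(r['near'][1]-r['far'][1])<.004 and r['bar'][2]<.142: robot.hold(.3); print(robot.job_done())
```

```text
{'bar': [0.1193, 0.1338, 0.1381], 'near': [0.132, 0.1345, 0.1381], 'far': [0.1318, 0.1349, 0.1385], 'rim': [0.1318, 0.1346, 0.1382]}
the job is handed in; nothing more can be done
None
```

The job is handed in, at about 165 s of the 210 s limit: all three bottles stand upright in their own cells, the hatch is shut flush and the ring pull is folded flat; one bottle was dropped into the well when the grip slackened, and I retrieved and replaced it.

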